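# Release a glued block from a ratchet clamp

### The job

The glued plywood block is dry. Press gently on the round screw head on the tail of the clamp's pawl and keep it pressed, so that the pawl stays off the ratchet wheel until the moving jaw has crept all the way back and the block is loose; do not lean hard on the clamp. Then lift the block out and set it down upright in the open tray, leaving the tin, the screwdriver and the sanding block alone.

Things in the scene. Friction and masses are not known exactly. Their poses are not given: they have to be found in the camera images.
- clamp: Bench clamp bolted to the table: grey base plate 90 x 325 x 10 mm, two jaws, ratchet wheel, sprung pawl. Origin on the table under the clamped block's centre; +y (z is up) runs from the block past moving jaw, wheel and pawl to the pawl's tail, and is the way the moving jaw backs off. The jaws are 30 mm wide (x) at the block and 52 mm high; the fixed jaw is on the block's -y side.
- wheel_axle (a point): Centre of the upright steel ratchet wheel, 64 mm across, fixed to the clamp 130 mm along its +y, 44 mm above the table. The dark pawl lies over it, at most 86 mm above the table. A steel bar, up to 68 mm high, ties the moving jaw to the wheel's axle on the -x side.
- tail_top (a point): Centre of the top of the pawl's flat tail as it lies at rest. The point is fixed to the clamp (does not move with the pawl), 226 mm along its +y, 69 mm above the table. A steel screw with a flat round head, 20 mm across, stands up from the tail here: the head's top is 6 to 22 mm above this point, set differently each time and not measured.
- pawl_pin (a point): The pawl's pivot, fixed to the clamp between wheel and tail, 58 mm above the table, 47 mm from the screw head: pressing the head lifts the pawl's tip. From touch, the head rises to 6 to 10 N, eases as the tip slips off after about 5 mm, is clear at 6, meets a firm rubber stop at 8. Let up too soon, the pawl drops into the next tooth and holds the jaw again.
- jaw (a joint): How far the moving jaw has backed off, m: 0 clamped, 0.030 fully back. A spring drives it, slowly, about 5 s for the full way, as long as the pawl is held clear of the wheel.
- block_center (a point): Centre of the plywood block, 36 mm (x) x 45 mm (y, the clamping direction) x 60 mm tall, about 90 g, upright on the clamp's 10 mm base plate between the jaws, axes along the clamp's. The moving jaw's sprung rubber pad pinches it with some 14 N until the jaw has backed off. Its sides facing +x and -x are free for the fingers.
- tray: Open black tray fixed to the table, 150 x 150 mm outside, 30 mm high, walls and floor 6 mm thick. Origin at the centre of its underside, z up.
- tin: Bystander: a closed tin, 80 mm across, 105 mm high, origin at the centre of its underside.
- screwdriver: Bystander: a screwdriver lying on the table, its length along its x.
- sander: Bystander: a black rubber sanding block, 50 x 90 x 28 mm, origin at the centre of its underside.
Things that resemble listed ones, but are neither listed nor needed, are in the scene too. Of the things like the part that bears block_center, leave any that is purple; of the rest the larger one is meant.

How it is judged:
On the way, in this order (a step that is already met when the one before it is completed fails the run):
1. the moving jaw has backed off at least 27 mm with the block still standing in its place (within 10 mm) (value of joint jaw above 0.027 m and distance of block_center from where it was at the start of the episode below 0.01 m), for 0.2 s.
2. the block has been lifted clear, at least 25 mm up (height (world z) of block_center above 0.065 m), for 0.05 s.
At the end, for the whole second after the job is handed in: The block stands upright (within 0.12 rad) on the tray's floor, inside its walls, let go and at rest, and the moving jaw is still backed off by more than 25 mm (x of block_center in the frame of tray between -0.058 and 0.058 m and y of block_center in the frame of tray between -0.058 and 0.058 m and height (world z) of block_center between 0.031 and 0.041 m and angle between block_center's own z axis and vertical below 0.12 rad and value of joint jaw above 0.025 m); the robot touches nothing.
It fails at once if the robot pushes on the clamp (any part of it) with more than 20 N (contact force between clamp and the fingers above 20 N or contact force between clamp and the arm above 20 N).
It fails at once if the block is dropped: falling unheld faster than 0.6 m/s (linear speed of block above 0.6 m/s and contact force between block and the fingers below 0.1 N).
It fails at once if the tin, screwdriver or sanding block is moved by more than 20 mm (distance of any of tin, screwdriver, sander from where it was at the start of the episode above 0.02 m).
It also fails if it takes over 70 s, if anything falls off the work surface, if the arm or the gripper's body presses on something with over 40 N, if the wrist force passes 120 N, or if a joint passes its speed limit or range.

### The arm

A 7-joint arm with a two-finger parallel gripper is mounted at the origin on the work surface. World frame = base frame: x ahead of the robot, y to its left, z up, the work surface at z = 0. Lengths are in m, angles in rad, forces in N, time in s.
With the tool pointing down it reaches from about 0.425 to 0.875 m from the base axis. Payload 8.4 kg.
Tool frame: the origin (TCP) lies midway between the tips of the shut fingers; the grasp point (between the pads) lies 19 mm behind it; z points along the fingers, y is the line along which they close (so a half turn about z gives the same grasp; the last joint's range is limited). The gripper opens to 87 mm and grips with 3 to 60 N. Pads are 19 mm wide; open, the fingers measure 117 mm over their backs; the gripper's body (75 mm by 190 mm) begins 51 mm behind the grasp point.
Start: joints at [-0.099, 0.333, 0.04, 1.465, -0.013, 1.343, -0.059], TCP at [0.65, -0, 0.223] pointing down, gripper open.
Joint ranges: [-2.58, 2.58], [-0.38, 2.09], [-1.3, 1.39], [0.25, 2.4], [-1.5, 4.64], [0.08, 2.09], [-2.65, 2.65]. Speed limits (rad/s): [2.22, 2.22, 2.79, 2.79, 3.14, 3.14, 3.14].

### API

Orientations are given as a unit quaternion [w, x, y, z].
In Python, from cell import status, capture, job, nets gives the robot as it stands.
- The arm moves only by the shell command python3 -m crank 'ROWS' [FORCE]. ROWS is JSON, a list of rows, each a list of 3 entries, a list of its own where there are three numbers: the finger opening in mm, from 0 to 87, then the shift along the tool's x, y, z normalised to -1 to 1, where 1 is 0.3 m, then the turn about the tool's z normalised to -1 to 1, where 1 is 360 degrees. In form: [[claw, [dx, dy, dz], yaw], ...]. A call has 1 to 20 rows; each row is the pose to reach, as a shift and turn from the pose commanded when the call began, along the tool's axes at that moment, turning the shorter way round; what a row does not reach only later rows make up. A row lasts 1/10 s, in which the tool goes at most 50 mm and 8.59 degrees, less where a joint would pass 70% of its speed; a pose out of reach is approached as far as the arm can. A call with a number of a shift or a turn outside -1 to 1 is refused whole. A call with a gripper value outside its range is refused whole. The fingers move at their own pace and stop on an object; FORCE is the grip in N (left out, the last holds). Time passes only in rows, so rows that repeat a pose let the fingers close. It gives the time, the measured TCP pose, the force, the opening and the grip force at its end, in the units of the state.
- status.state(): the state, without advancing time (a new reading comes with each control period).
- capture(name): name is "scene" or "side" or "wrist"; returns a dict with "image" (480x640x3 uint8, blue, green, red), "fx", "fy", "cx", "cy" (pixels), "T" (4x4, takes a point from camera to world coordinates). Camera axes: x right, y up, looking along -z (the intrinsics and any distortion apply to the point x, -y, -z); pixel columns grow to the right and rows downward; lengths in m; the calibration is good to about 2 mm. A picture is of the moment at which its call begins. There is no depth.
- job.close_job(): hands the job in; it is judged then, once.
Trained networks look in a picture, given as the dict that the camera call returned (one of the last four; its "shot" number tells which), for a name from the list of things; names that differ only in an ending like _2 or _b are one class to them, and where a whole thing is asked for, a point or a joint stands for the part that bears it (a point fixed in the world has none). Each returns a list of dicts, best first, with "p" (0 to 1); they miss things now and then, are a little off and sometimes report something else, mostly with a low value. They report only what shows in the picture. A call takes as long as a camera call. They do not tell look-alikes from the thing itself.
- nets.search_frame(picture, label): "position" ([x, y, z] in m, in the coordinates of the camera as it stood for that picture, good to about 4 mm: the middle of the surface that is visible of it).
- nets.spot_point(picture, label): "position" ([x, y, z] in m, in the coordinates of the camera as it stood for that picture, good to about 4 mm: a listed point, or the origin of a listed thing).
The state is a dict: "time_s": time; "qpos": joint angles; "joint_vel": joint speeds; "joint_torque": joint torques, N m; "ee_pos": TCP position; "tcp_rot": TCP orientation; "contact_force": force on the tool from outside, world axes, zero at the start; "torque": the same for the moment, N m; "finger_gap": opening from 0.0 (shut) to 1.0 (fully open); "gripper_force": force on a finger pad.
Only numpy, scipy, OpenCV 4.12 (cv2) and the standard library are available. Lean on these libraries where they do the work, as an engineer would, in place of code of your own. Each camera call takes 0.05 s, during which the arm holds its last target. There are 200 camera calls.

## Working session

There is one attempt and no reset: what is moved stays moved. The work goes in short steps, Python scripts to look and compute and a shell command to move; the robot and the scene stay as the last step left them, time stands still between calls to the robot, and variables do not carry over. Pictures are saved under pics/ and viewed, at most 10 in all, crops included, and the job is handed in when it is done.

```bash
mkdir -p pics; cat > h.py <<'E'
import numpy as np, cv2
from cell import status, capture, job, nets
def W(pic,p): 
    T=np.array(pic["T"]); return (T@np.r_[p,1])[:3]
def px(pic,w):
    p=np.linalg.inv(np.array(pic["T"]))@np.r_[w,1]
    return pic["cx"]+pic["fx"]*p[0]/-p[2], pic["cy"]+pic["fy"]*-p[1]/-p[2]
def look(cam,pts=(),whole=(),save=None):
    pic=capture(cam)
    if save: cv2.imwrite("pics/"+save,pic["image"])
    for f,ls in ((nets.spot_point,pts),(nets.search_frame,whole)):
        for l in ls:
            for r in f(pic,l)[:4]:
                w=W(pic,r["position"]); print(cam,f.__name__,l,round(r["p"],2),w.round(3),np.round(px(pic,w)))
    return pic
E
python3 - <<'E'
from h import *
s=status.state(); print(s["ee_pos"],s["tcp_rot"],s["contact_force"],s["time_s"])
P=["clamp","wheel_axle","tail_top","pawl_pin","block_center","tray","tin","screwdriver","sander"]
a=look("scene",P,["block_center"],"a.png")
b=look("side",P,["block_center"],"b.png")
print({k:v for k,v in a.items() if k not in("image","T")})
E
```

```text
[ 6.49527214e-01 -6.57258032e-05  2.21655498e-01] [-5.22376602e-04  7.07131726e-01  7.07081360e-01 -6.31471537e-04] [-0.38689014  0.01623407 -0.76923512] 0.0
scene call clamp 0.57 [ 0.52  -0.042 -0.004] [265. 223.]
scene call wheel_axle 0.64 [0.498 0.086 0.04 ] [316. 200.]
scene call wheel_axle 0.62 [0.484 0.178 0.069] [353. 185.]
scene call tail_top 0.66 [0.484 0.175 0.073] [352. 184.]
scene call pawl_pin 0.89 [0.487 0.129 0.056] [333. 191.]
scene call block_center 0.93 [ 0.527 -0.046  0.036] [263. 214.]
scene call block_center 0.6 [0.639 0.003 0.019] [286. 251.]
scene call block_center 0.54 [ 0.652 -0.067  0.019] [256. 258.]
scene call tin 0.89 [ 0.804 -0.003 -0.001] [289. 317.]
scene call screwdriver 0.96 [ 0.744 -0.258 -0.002] [167. 304.]
scene call sander 0.79 [ 0.482  0.416 -0.001] [443. 199.]
scene call block_center 0.68 [0.651 0.007 0.031] [288. 252.]
scene call block_center 0.68 [ 0.663 -0.068  0.029] [255. 259.]
scene call block_center 0.6 [ 0.54  -0.043  0.052] [264. 212.]
side call clamp 0.88 [ 0.521 -0.043  0.002] [305. 334.]
side call wheel_axle 0.94 [0.499 0.081 0.043] [252. 284.]
side call tail_top 0.7 [0.478 0.177 0.07 ] [213. 252.]
side call pawl_pin 0.76 [0.485 0.131 0.063] [229. 266.]
side call block_center 0.9 [0.635 0.002 0.023] [336. 281.]
side call block_center 0.81 [ 0.524 -0.043  0.043] [306. 318.]
side call block_center 0.59 [ 0.651 -0.07   0.022] [369. 299.]
side call tray 0.72 [ 0.542 -0.259 -0.003] [408. 417.]
side call screwdriver 0.86 [ 0.743 -0.253 -0.003] [482. 343.]
side call sander 0.71 [0.48  0.417 0.002] [165. 220.]
side call block_center 0.95 [ 0.625 -0.002  0.031] [334. 282.]
side call block_center 0.71 [ 0.514 -0.051  0.066] [304. 315.]
side call block_center 0.68 [ 0.643 -0.076  0.037] [369. 297.]
side call block_center 0.64 [0.49  0.007 0.055] [272. 306.]
{'fx': 511.0512905975382, 'fy': 511.0512905975382, 'cx': 314.56560360997014, 'cy': 234.02116967753904, 'shot': 1}
```

View pics/a.png

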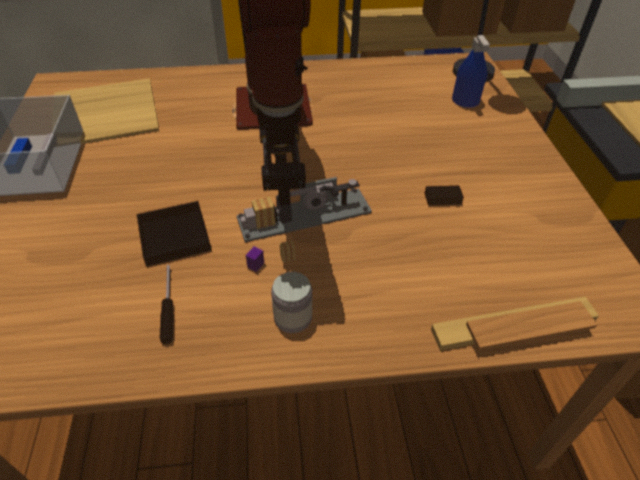

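View pics/b.png

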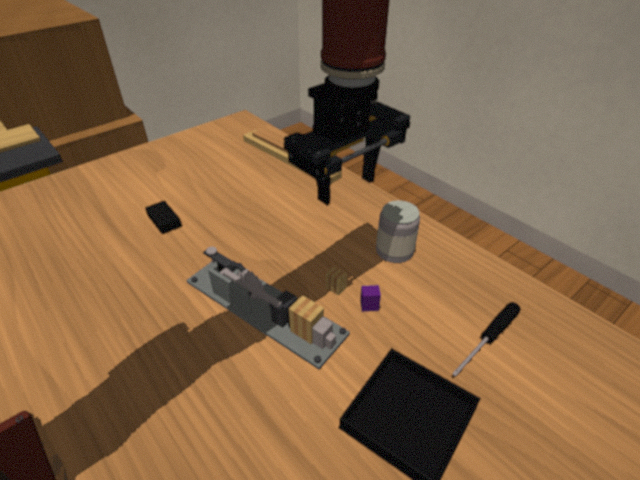

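The scene view shows the clamp from the block at (263,214) to the pawl's tail at (352,184). The tray is at (173,233) and the purple decoy at (256,258). The clamp sits at about (0.523, -0.044), with its +y turned about +10.8° from world y. The tail is at about (0.481, 0.177).

```bash
python3 -m crank '[[0,[0.59,-0.563,0.1],-0.03],[0,[0.59,-0.563,0.1],-0.03],[0,[0.59,-0.563,0.1],-0.03],[0,[0.59,-0.563,0.1],-0.03],[0,[0.59,-0.563,0.1],-0.03],[0,[0.59,-0.563,0.1],-0.03],[0,[0.59,-0.563,0.1],-0.03],[0,[0.59,-0.563,0.1],-0.03],[0,[0.59,-0.563,0.1],-0.03]]'
python3 - <<'E'
from h import *
P=["clamp","wheel_axle","tail_top","pawl_pin","block_center"]
a=look("wrist",P,[],"c.png")
print(np.array(a["T"]).round(3))
look("side",P+["tray"]); look("scene",P+["tray"])
s=status.state(); print(s["ee_pos"],s["tcp_rot"],s["contact_force"],s["time_s"])
E
```

```text
time_s: 2.0
ee_pos: [0.482, 0.1758, 0.1926]
tcp_rot: [0.0, 0.638, 0.77, 0.0]
contact_force: [0.4, -0.1, -0.2]
finger_gap: 0.266
gripper_force: 0.0
wrist call clamp 0.55 [ 0.524 -0.048 -0.005] [325. 389.]
wrist call wheel_axle 0.59 [0.497 0.083 0.047] [322. 315.]
wrist call tail_top 0.63 [0.475 0.177 0.069] [318. 226.]
wrist call tail_top 0.44 [0.484 0.131 0.056] [318. 272.]
wrist call pawl_pin 0.78 [0.485 0.128 0.057] [319. 275.]
[[ 0.983 -0.177 -0.056  0.467]
 [ 0.186  0.937  0.296  0.258]
 [-0.    -0.302  0.953  0.355]
 [ 0.     0.     0.     1.   ]]
side call clamp 0.6 [ 0.524 -0.045  0.004] [307. 333.]
side call clamp 0.6 [0.478 0.415 0.   ] [164. 221.]
side call wheel_axle 0.9 [0.499 0.08  0.045] [252. 284.]
side call wheel_axle 0.58 [ 0.543 -0.26  -0.004] [408. 418.]
side call tail_top 0.81 [0.475 0.179 0.073] [211. 250.]
side call tail_top 0.75 [0.497 0.078 0.045] [252. 285.]
side call pawl_pin 0.9 [0.483 0.13  0.059] [229. 267.]
side call block_center 0.94 [0.636 0.004 0.025] [336. 279.]
side call block_center 0.81 [ 0.653 -0.068  0.023] [369. 297.]
side call block_center 0.67 [ 0.528 -0.043  0.039] [308. 318.]
side call block_center 0.23 [0.497 0.079 0.048] [251. 283.]
side call tray 0.64 [ 0.544 -0.26  -0.004] [409. 418.]
scene call clamp 0.8 [ 0.522 -0.044 -0.002] [264. 223.]
scene call wheel_axle 0.66 [0.494 0.083 0.04 ] [315. 199.]
scene call tail_top 0.81 [0.482 0.175 0.071] [352. 184.]
scene call pawl_pin 0.73 [0.489 0.126 0.058] [332. 191.]
scene call block_center 0.72 [0.482 0.416 0.001] [443. 198.]
scene call block_center 0.7 [ 0.525 -0.048  0.038] [262. 212.]
scene call block_center 0.66 [ 0.652 -0.066  0.019] [256. 258.]
scene call block_center 0.55 [0.637 0.002 0.02 ] [286. 250.]
scene call tray 0.95 [ 0.544 -0.258 -0.002] [175. 236.]
[0.48107139 0.17702096 0.19255772] [-1.64341106e-05  6.37408172e-01  7.70526328e-01 -1.10976498e-05] [-0.48727869 -0.72214877 -0.61489077] 3.0
```

View pics/c.png

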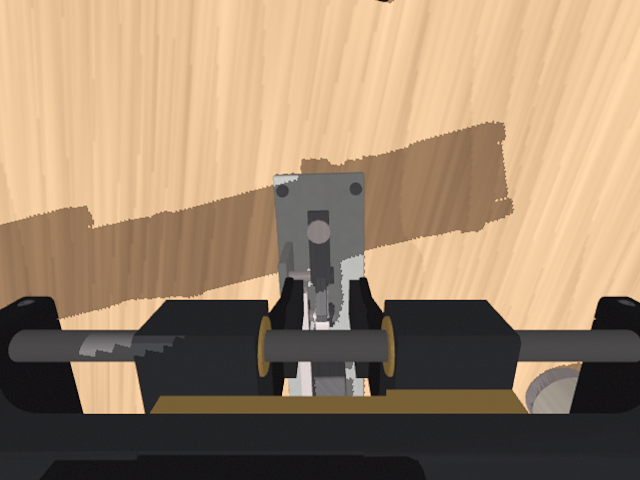

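```bash
python3 - <<'E'
from h import *
a=capture("wrist"); T=np.array(a["T"]); print(a["fx"])
for u,v in((318.5,231),(318.5,243.5),(318.5,219)):
  d=T[:3,:3]@np.array([(u-a["cx"])/a["fx"],-(v-a["cy"])/a["fy"],-1])
  for z in(.075,.083,.091): print(u,v,z,(T[:3,3]+d*(z-T[2,3])/d[2]).round(4))
g=cv2.cvtColor(a["image"][190:270,280:360],cv2.COLOR_BGR2GRAY)
print(cv2.HoughCircles(cv2.resize(g,None,fx=4,fy=4,interpolation=cv2.INTER_CUBIC),cv2.HOUGH_GRADIENT,1,50,param1=80,param2=15,minRadius=35,maxRadius=65))
# clamp fit
L=np.array([[0,0],[0,.130],[0,.226],[0,.179],[0,0]])
Wd=np.array([[.5222,-.0444],[.4975,.0822],[.4795,.1768],[.4858,.1290],[.526,-.045]])
A=[];
A=np.vstack([np.c_[np.ones(5),np.zeros(5),-L[:,1],np.zeros(5)],np.c_[np.zeros(5),np.ones(5),np.zeros(5),L[:,1]]])
x=np.linalg.lstsq(A,np.r_[Wd[:,0],Wd[:,1]],rcond=None)[0]; th=np.arctan2(x[2],x[3]);print(x,np.degrees(th))
print("tail",x[0]-.226*np.sin(th),x[1]+.226*np.cos(th))
s=status.state();print(s["finger_gap"],s["ee_pos"])
E
```

```text
351.36110413642075
318.5 231 0.075 [0.4754 0.176  0.075 ]
318.5 231 0.083 [0.4751 0.1784 0.083 ]
318.5 231 0.091 [0.4748 0.1808 0.091 ]
318.5 243.5 0.075 [0.4773 0.1653 0.075 ]
318.5 243.5 0.083 [0.477 0.168 0.083]
318.5 243.5 0.091 [0.4767 0.1706 0.091 ]
318.5 219 0.075 [0.4735 0.1861 0.075 ]
318.5 219 0.083 [0.4733 0.1882 0.083 ]
318.5 219 0.091 [0.4731 0.1903 0.091 ]
[[[159.5 173.5  47.7]]]
[ 0.5239062  -0.04480738  0.20286169  0.97689142] 11.731332765481811
tail 0.4779552559439841 0.17647187715966092
0.0036522874270646342 [0.48105837 0.17698693 0.19253657]
```

```bash
python3 -m crank '[[0,[0.002,-0.013,0.1],0],[0,[0.002,-0.013,0.22],0],[0,[0.002,-0.013,0.29],0],[0,[0.002,-0.013,0.31],0],[0,[0.002,-0.013,0.31],0],[0,[0.002,-0.013,0.31],0],[0,[0.002,-0.013,0.31],0]]'
python3 -m crank '[[0,[0,0,0.013],0],[0,[0,0,0.02],0],[0,[0,0,0.02],0]]' | egrep 'pos|contact'
python3 -m crank '[[0,[0,0,0.007],0],[0,[0,0,0.007],0]]' | egrep 'pos|contact'
python3 -m crank '[[0,[0,0,0.005],0],[0,[0,0,0.005],0]]' | egrep 'pos|contact'
```

```text
time_s: 3.75
ee_pos: [0.4781, 0.1772, 0.101]
tcp_rot: [0.001, 0.637, 0.77, 0.001]
contact_force: [-0.2, -0.4, -0.1]
finger_gap: 0.005
gripper_force: 0.0
ee_pos: [0.4769, 0.1768, 0.0933]
contact_force: [-0.1, 0.5, 0.3]
ee_pos: [0.477, 0.1768, 0.0912]
contact_force: [0.1, 0.3, -0.3]
ee_pos: [0.477, 0.1768, 0.0897]
contact_force: [-0.1, -0.3, 0.0]
```

```bash
python3 - <<'E'
from h import *
a=capture("side"); u,v=px(a,[.477,.177,.09]); u,v=int(u),int(v)
cv2.imwrite("pics/d.png",cv2.resize(a["image"][v-60:v+60,u-80:u+80],(800,600),interpolation=cv2.INTER_CUBIC))
E
```

```text
(no output)
```

View pics/d.png

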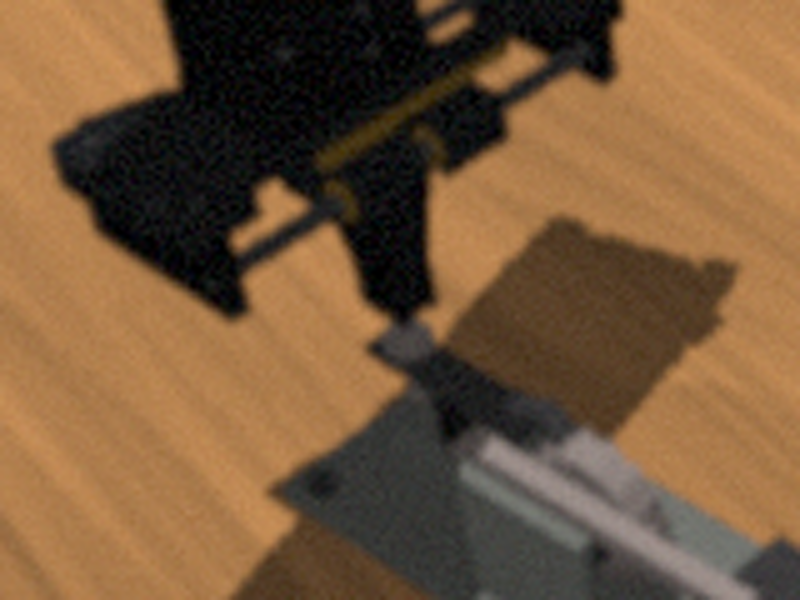

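The crop shows the shut fingertips at (400,315), just above the screw head at (405,340) and well aligned. I'll go down in 1 mm steps.

```bash
for i in 1; do
python3 -m crank '[[0,[0,0,0.0067],0],[0,[0,0,0.0067],0]]' | egrep 'pos|contact'
python3 -m crank '[[0,[0,0,0.005],0],[0,[0,0,0.005],0]]' | egrep 'pos|contact'
python3 -m crank '[[0,[0,0,0.0033],0],[0,[0,0,0.0033],0]]' | egrep 'pos|contact'; done
```

```text
ee_pos: [0.477, 0.1768, 0.0877]
contact_force: [-0.3, 0.5, 0.1]
ee_pos: [0.477, 0.1768, 0.0862]
contact_force: [0.1, -0.6, -0.5]
ee_pos: [0.4771, 0.1768, 0.0853]
contact_force: [-0.1, 0.2, -0.8]
```

```bash
for i in 1; do
python3 -m crank '[[0,[0,0,0.0033],0],[0,[0,0,0.0033],0]]' | egrep 'pos|contact'
python3 -m crank '[[0,[0,0,0.0033],0],[0,[0,0,0.0033],0]]' | egrep 'pos|contact'
python3 -m crank '[[0,[0,0,0.0033],0],[0,[0,0,0.0033],0]]' | egrep 'pos|contact'
python3 -m crank '[[0,[0,0,0.0033],0],[0,[0,0,0.0033],0]]' | egrep 'pos|contact'; done
```

```text
ee_pos: [0.4771, 0.1768, 0.0843]
contact_force: [0.5, 0.4, -0.3]
ee_pos: [0.4771, 0.1768, 0.0833]
contact_force: [-0.1, 0.0, -0.3]
ee_pos: [0.477, 0.1768, 0.0823]
contact_force: [-0.4, 0.9, -0.0]
ee_pos: [0.4771, 0.1768, 0.0814]
contact_force: [-0.5, -0.2, -0.7]
```

```bash
for i in 1; do
python3 -m crank '[[0,[0,0,0.0033],0],[0,[0,0,0.0033],0]]' | egrep 'pos|contact'
python3 -m crank '[[0,[0,0,0.0033],0],[0,[0,0,0.0033],0]]' | egrep 'pos|contact'
python3 -m crank '[[0,[0,0,0.0033],0],[0,[0,0,0.0033],0]]' | egrep 'pos|contact'
python3 -m crank '[[0,[0,0,0.0033],0],[0,[0,0,0.0033],0]]' | egrep 'pos|contact'; done
```

```text
ee_pos: [0.4771, 0.1768, 0.0804]
contact_force: [-0.7, 0.5, -0.2]
ee_pos: [0.4771, 0.1768, 0.0794]
contact_force: [-0.9, 0.2, -0.5]
ee_pos: [0.477, 0.1768, 0.0784]
contact_force: [0.1, -0.4, 0.3]
ee_pos: [0.4772, 0.1769, 0.0776]
contact_force: [0.3, 0.1, 1.4]
```

```bash
for i in 1; do
python3 -m crank '[[0,[0,0,0.0033],0],[0,[0,0,0.0033],0]]' | egrep 'pos|contact'
python3 -m crank '[[0,[0,0,0.0033],0],[0,[0,0,0.0033],0]]' | egrep 'pos|contact'
python3 -m crank '[[0,[0,0,0.0033],0],[0,[0,0,0.0033],0]]' | egrep 'pos|contact'; done
```

```text
ee_pos: [0.4772, 0.1771, 0.0769]
contact_force: [-0.6, -0.3, 3.8]
ee_pos: [0.4773, 0.1774, 0.0761]
contact_force: [-2.5, 1.2, 6.4]
ee_pos: [0.4773, 0.1776, 0.0754]
contact_force: [-3.7, 1.5, 9.5]
```

```bash
python3 -m crank '[[0,[0,0,0.002],0],[0,[0,0,0.002],0]]' | egrep 'pos|contact'; python3 - <<'E'
from h import *
a=capture("side"); u,v=px(a,[.477,.177,.075]); u,v=int(u),int(v)
s=status.state(); print(s["contact_force"],s["torque"],s["ee_pos"],s["time_s"])
b=capture("wrist")
A=cv2.resize(a["image"][v-45:v+45,u-30:u+30],(400,600),interpolation=cv2.INTER_CUBIC)
u,v=map(int,px(b,[.477,.177,.075])); print(u,v)
B=cv2.resize(b["image"][v-75:v+75,u-50:u+50],(400,600),interpolation=cv2.INTER_CUBIC)
cv2.imwrite("pics/e.png",np.hstack([A,B]))
E
```

```text
ee_pos: [0.4772, 0.1778, 0.0748]
contact_force: [-3.5, 2.0, 8.9]
[-3.65725842  1.70471428  8.763397  ] [ 0.30996278  0.79574623 -0.03790352] [0.4772124  0.17778733 0.07477794] 7.55
324 298
```

View pics/e.png

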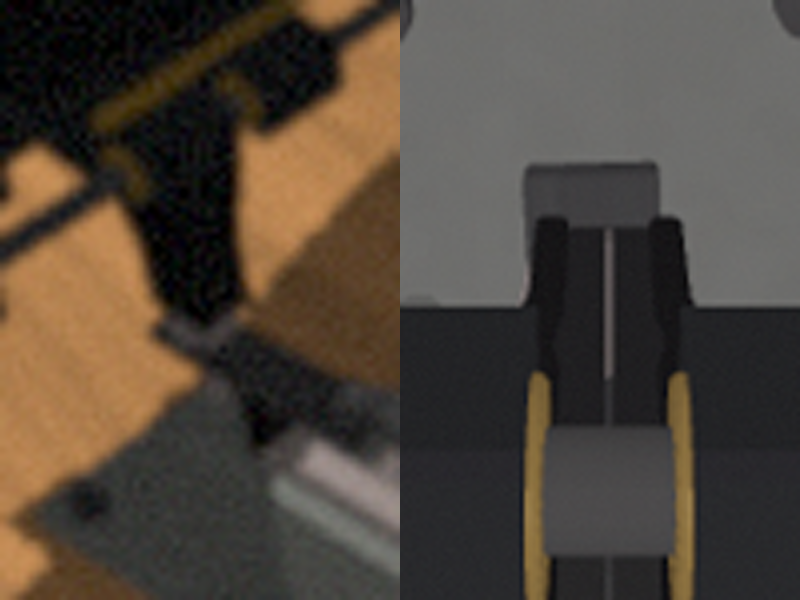

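Left: the fingers rest on the head at (205,325). Right: the head sits squarely under the two tips at (600,200). The force may already be easing, so I'll continue gently.

```bash
python3 -m crank '[[0,[0,0,0.002],0],[0,[0,0,0.002],0]]' | egrep 'pos|contact'; python3 -m crank '[[0,[0,0,0.002],0],[0,[0,0,0.002],0]]' | egrep 'pos|contact'
```

```text
ee_pos: [0.4772, 0.1779, 0.0742]
contact_force: [-4.2, 2.2, 9.5]
ee_pos: [0.4772, 0.1781, 0.0737]
contact_force: [-3.9, 3.1, 10.9]
```

```bash
python3 -m crank '[[0,[0.006,-0.004,0.0],0],[0,[0.006,-0.004,0.0],0]]' | egrep 'pos|contact'; python3 -m crank '[[0,[0,0,0.002],0],[0,[0,0,0.002],0]]' | egrep 'pos|contact'
```

```text
ee_pos: [0.4768, 0.1784, 0.0738]
contact_force: [0.4, -0.8, 8.9]
ee_pos: [0.4768, 0.1785, 0.0732]
contact_force: [0.3, -1.7, 8.5]
```

```bash
python3 -m crank '[[0,[0.001,0,0.002],0],[0,[0.001,0,0.002],0]]' | egrep 'pos|contact'; python3 -m crank '[[0,[0.001,0,0.002],0],[0,[0.001,0,0.002],0]]' | egrep 'pos|contact'
```

```text
ee_pos: [0.4764, 0.1788, 0.072]
contact_force: [2.1, -0.5, 3.1]
ee_pos: [0.4761, 0.1791, 0.0712]
contact_force: [2.2, 0.0, 4.4]
```

```bash
python3 -m crank '[[0,[0,0,0.001],0],[0,[0,0,0.001],0],[0,[0,0,0.001],0],[0,[0,0,0.001],0],[0,[0,0,0.001],0],[0,[0,0,0.001],0],[0,[0,0,0.001],0],[0,[0,0,0.001],0],[0,[0,0,0.001],0],[0,[0,0,0.001],0]]' | egrep 'pos|contact'; python3 - <<'E'
from h import *
for c in("scene","side"):
  a=capture(c); cv2.imwrite(f"pics/f_{c}.png",a["image"])
b=cv2.imread("pics/b.png"); a=cv2.imread("pics/f_side.png")
f=lambda i:cv2.resize(i[240:370,180:355],(400,300),interpolation=cv2.INTER_CUBIC)
cv2.imwrite("pics/g.png",np.hstack([f(b),f(a)]))
print(status.state()["time_s"])
E
```

```text
ee_pos: [0.4755, 0.1791, 0.0707]
contact_force: [3.1, 1.5, 4.9]
9.9
```

View pics/g.png

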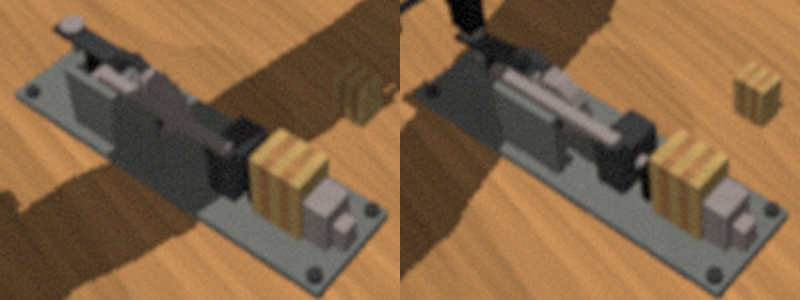

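The jaw is backing off: in the right half a gap shows at (645,165) between jaw and block. I'll keep holding.

```bash
python3 -m crank '[[0,[0,0,0],0],[0,[0,0,0],0],[0,[0,0,0],0],[0,[0,0,0],0],[0,[0,0,0],0],[0,[0,0,0],0],[0,[0,0,0],0],[0,[0,0,0],0],[0,[0,0,0],0],[0,[0,0,0],0],[0,[0,0,0],0],[0,[0,0,0],0],[0,[0,0,0],0],[0,[0,0,0],0],[0,[0,0,0],0],[0,[0,0,0],0],[0,[0,0,0],0],[0,[0,0,0],0],[0,[0,0,0],0],[0,[0,0,0],0]]' | egrep 'pos|contact'
python3 -m crank '[[0,[0,0,0],0],[0,[0,0,0],0],[0,[0,0,0],0],[0,[0,0,0],0],[0,[0,0,0],0],[0,[0,0,0],0],[0,[0,0,0],0],[0,[0,0,0],0],[0,[0,0,0],0],[0,[0,0,0],0],[0,[0,0,0],0],[0,[0,0,0],0],[0,[0,0,0],0],[0,[0,0,0],0],[0,[0,0,0],0],[0,[0,0,0],0],[0,[0,0,0],0],[0,[0,0,0],0],[0,[0,0,0],0],[0,[0,0,0],0]]' | egrep 'pos|contact'
python3 - <<'E'
from h import *
def cap(n):
  a=capture("side"); cv2.imwrite(f"pics/{n}.png",a["image"]); return a["image"][240:370,180:355]
f=lambda i:cv2.resize(i,(400,300),interpolation=cv2.INTER_CUBIC)
a=cv2.imread("pics/f_side.png")[240:370,180:355]; b=cap("h_side")
cv2.imwrite("pics/i.png",np.hstack([f(a),f(b)]))
print(status.state()["time_s"])
E
```

```text
ee_pos: [0.4755, 0.179, 0.0707]
contact_force: [3.3, 2.3, 4.7]
ee_pos: [0.4755, 0.179, 0.0707]
contact_force: [2.3, 1.7, 3.9]
13.95
```

View pics/i.png

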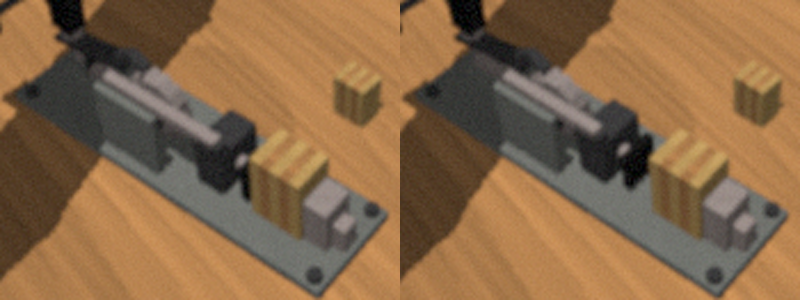

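The jaw has moved further back and is now clearly off the block. I'll hold another 3 s and check that the motion has ended.

```bash
python3 -m crank '[[0,[0,0,0],0],[0,[0,0,0],0],[0,[0,0,0],0],[0,[0,0,0],0],[0,[0,0,0],0],[0,[0,0,0],0],[0,[0,0,0],0],[0,[0,0,0],0],[0,[0,0,0],0],[0,[0,0,0],0],[0,[0,0,0],0],[0,[0,0,0],0],[0,[0,0,0],0],[0,[0,0,0],0],[0,[0,0,0],0],[0,[0,0,0],0],[0,[0,0,0],0],[0,[0,0,0],0],[0,[0,0,0],0],[0,[0,0,0],0]]' | egrep 'pos|contact'
python3 - <<'E'
from h import *
cv2.imwrite("pics/j1.png",capture("side")["image"])
E
python3 -m crank '[[0,[0,0,0],0],[0,[0,0,0],0],[0,[0,0,0],0],[0,[0,0,0],0],[0,[0,0,0],0],[0,[0,0,0],0],[0,[0,0,0],0],[0,[0,0,0],0],[0,[0,0,0],0],[0,[0,0,0],0]]' | egrep 'pos|contact'
python3 - <<'E'
from h import *
cv2.imwrite("pics/j2.png",capture("side")["image"])
F=[cv2.cvtColor(cv2.imread(f"pics/{n}.png"),cv2.COLOR_BGR2GRAY)[285:320,262:288].astype(float) for n in("f_side","h_side","j1","j2")]
for i in range(3): print(np.abs(F[i]-F[i+1]).mean())
G=[cv2.cvtColor(cv2.imread(f"pics/{n}.png"),cv2.COLOR_BGR2GRAY) for n in("b","f_side","h_side","j1","j2")]
t=G[1][285:325,264:285]
for g in G:
  r=cv2.matchTemplate(g[270:340,240:310],t,cv2.TM_CCOEFF_NORMED); print(cv2.minMaxLoc(r)[1::2])
print(status.state()["time_s"])
E
```

```text
ee_pos: [0.4755, 0.179, 0.0707]
contact_force: [2.9, 2.0, 4.3]
ee_pos: [0.4755, 0.179, 0.0707]
contact_force: [2.7, 2.4, 5.2]
31.104395604395606
4.2615384615384615
4.336263736263736
(0.7328729033470154, (28, 18))
(1.0, (24, 15))
(0.9775670170783997, (16, 10))
(0.9770581722259521, (16, 10))
(0.9770520925521851, (16, 10))
17.05
```

```bash
python3 -m crank '[[0,[0,0,-0.03],0],[0,[0,0,-0.15],0],[0,[0,0,-0.3],0],[0,[0,0,-0.4],0],[87,[-0.15,0,-0.4],0],[87,[-0.3,0.01,-0.4],0],[87,[-0.45,0.015,-0.4],0],[87,[-0.6,0.021,-0.4],0],[87,[-0.72,0.021,-0.4],0],[87,[-0.764,0.021,-0.4],0],[87,[-0.764,0.021,-0.4],0],[87,[-0.764,0.021,-0.4],0],[87,[-0.764,0.021,-0.4],0],[87,[-0.764,0.021,-0.4],0]]'
python3 - <<'E'
from h import *
look("wrist",["clamp","block_center","wheel_axle","tray"],["block_center"],"k.png")
look("side",["clamp","block_center"]); look("scene",["clamp","block_center"])
s=status.state(); print(s["ee_pos"],s["tcp_rot"])
E
```

```text
time_s: 18.45
ee_pos: [0.5244, -0.0433, 0.1907]
tcp_rot: [-0.0, 0.636, 0.771, 0.0]
contact_force: [-0.2, -0.9, -0.3]
finger_gap: 0.828
gripper_force: 0.0
wrist call block_center 0.95 [ 0.656 -0.071  0.02 ] [447. 266.]
wrist call block_center 0.91 [0.635 0.002 0.019] [448. 192.]
wrist call block_center 0.9 [ 0.525 -0.049  0.039] [325. 227.]
wrist call wheel_axle 0.86 [0.497 0.082 0.047] [321.  67.]
wrist call tray 0.71 [ 0.546 -0.26  -0.002] [309. 384.]
wrist call block_center 0.91 [ 0.651 -0.064  0.043] [452. 267.]
wrist call block_center 0.76 [0.63  0.006 0.039] [452. 190.]
wrist call block_center 0.68 [ 0.525 -0.044  0.07 ] [326. 230.]
side call clamp 0.81 [ 0.521 -0.045  0.   ] [306. 335.]
side call block_center 0.7 [ 0.647 -0.069  0.023] [367. 299.]
side call block_center 0.62 [ 0.527 -0.042  0.04 ] [307. 318.]
scene call clamp 0.87 [ 0.522 -0.043 -0.002] [265. 223.]
scene call block_center 0.9 [ 0.522 -0.046  0.039] [262. 211.]
scene call block_center 0.79 [0.64  0.006 0.019] [288. 252.]
scene call block_center 0.57 [ 0.653 -0.064  0.019] [257. 258.]
[ 0.52461767 -0.04501142  0.19064118] [-3.19766525e-05  6.37453665e-01  7.70488691e-01 -3.58291380e-05]
```

View pics/k.png

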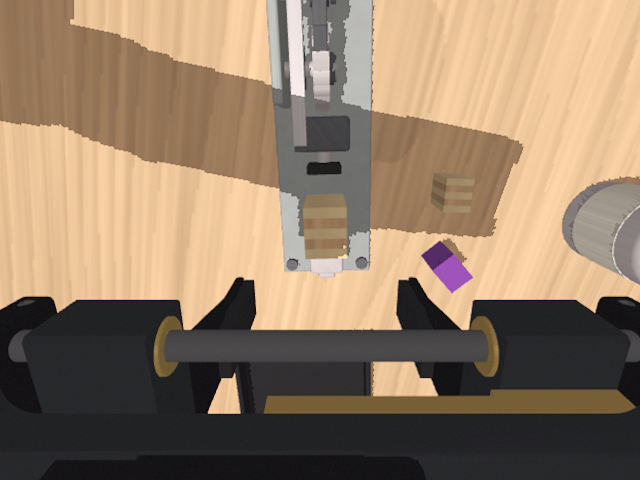

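The wrist view shows the block at (326,225), centred between the open fingers, with the jaw well clear. The purple block and the small one at (450,190–265) are outside the path. I'll descend and grip.

```bash
python3 -m crank '[[87,[0,0,0.15],0],[87,[0,0,0.3],0],[87,[0,0,0.42],0],[87,[0,0,0.5],0],[87,[0,0,0.535],0],[87,[0,0,0.535],0],[87,[0,0,0.535],0]]'
python3 -m crank '[[30,[0,0,0],0],[30,[0,0,0],0],[30,[0,0,0],0],[30,[0,0,0],0],[30,[0,0,0],0],[30,[0,0,0],0],[30,[0,0,0],0],[30,[0,0,0],0],[30,[0,0,0],0],[30,[0,0,0],0]]' 20
```

```text
time_s: 19.75
ee_pos: [0.5255, -0.045, 0.0313]
tcp_rot: [0.001, 0.637, 0.77, 0.0]
contact_force: [-0.7, -0.3, 0.6]
finger_gap: 1.004
gripper_force: 0.0
time_s: 20.75
ee_pos: [0.5246, -0.0449, 0.0301]
tcp_rot: [-0.0, 0.637, 0.771, -0.0]
contact_force: [0.6, 1.0, 0.1]
finger_gap: 0.41
gripper_force: 19.8
```

```bash
python3 -m crank '[[30,[0,0,-0.03],0],[30,[0,0,-0.1],0],[30,[0,0,-0.2],0],[30,[0,0,-0.3],0],[30,[0,0,-0.38],0],[30,[0,0,-0.4],0],[30,[-0.1,-0.01,-0.4],0],[30,[-0.22,-0.02,-0.4],0],[30,[-0.34,-0.03,-0.4],0],[30,[-0.46,-0.045,-0.4],0],[30,[-0.58,-0.055,-0.4],0],[30,[-0.67,-0.065,-0.4],0],[30,[-0.713,-0.07,-0.4],0],[30,[-0.713,-0.07,-0.4],0],[30,[-0.713,-0.07,-0.4],0],[30,[-0.713,-0.07,-0.4],0]]'
python3 - <<'E'
from h import *
look("wrist",["tray","block_center"],[],"l.png")
look("scene",["tray","block_center"],[]); a=look("side",["tray","block_center"],[],"m.png")
G=cv2.cvtColor(cv2.imread("pics/f_side.png"),cv2.COLOR_BGR2GRAY); t=G[285:325,264:285]
print(cv2.minMaxLoc(cv2.matchTemplate(cv2.cvtColor(a["image"],cv2.COLOR_BGR2GRAY)[270:340,240:310],t,cv2.TM_CCOEFF_NORMED))[1::2])
E
```

```text
time_s: 22.35
ee_pos: [0.5444, -0.2569, 0.15]
tcp_rot: [-0.0, 0.637, 0.771, 0.0]
contact_force: [0.8, -0.2, -1.8]
finger_gap: 0.415
gripper_force: 19.8
wrist call tray 0.8 [ 0.547 -0.259 -0.004] [328. 223.]
wrist call block_center 0.63 [ 0.655 -0.069  0.02 ] [525.  11.]
scene call tray 0.93 [ 0.543 -0.26  -0.   ] [174. 235.]
scene call block_center 0.78 [0.637 0.003 0.02 ] [286. 251.]
scene call block_center 0.73 [ 0.651 -0.065  0.019] [256. 258.]
scene call block_center 0.49 [ 0.545 -0.258  0.157] [161. 186.]
side call tray 0.92 [ 0.544 -0.257 -0.   ] [407. 415.]
side call tray 0.25 [0.476 0.178 0.072] [211. 251.]
side call block_center 0.68 [ 0.649 -0.07   0.023] [368. 299.]
side call block_center 0.61 [0.636 0.001 0.024] [337. 280.]
(0.9791271090507507, (16, 10))
```

View pics/l.png

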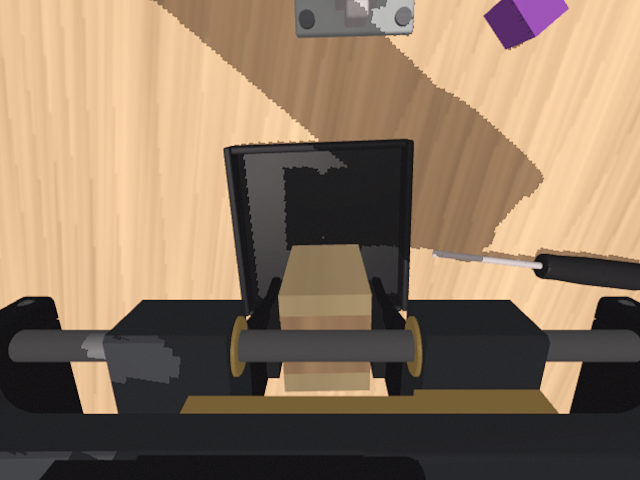

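The block hangs at (325,300), over the tray and aligned with it. The jaw is still back. I'll lower it.

```bash
python3 -m crank '[[30,[0,0,0.1],0],[30,[0,0,0.22],0],[30,[0,0,0.32],0],[30,[0,0,0.38],0],[30,[0,0,0.4],0],[30,[0,0,0.407],0],[30,[0,0,0.407],0],[30,[0,0,0.407],0]]' | egrep 'pos|contact'
python3 -m crank '[[30,[0,0,0.003],0],[30,[0,0,0.003],0]]'| egrep 'pos|contact'
python3 -m crank '[[30,[0,0,0.003],0],[30,[0,0,0.003],0]]'| egrep 'pos|contact'
```

```text
ee_pos: [0.5449, -0.2594, 0.0293]
contact_force: [-0.3, 0.4, -0.8]
ee_pos: [0.5444, -0.2591, 0.0277]
contact_force: [0.7, 0.0, -1.1]
ee_pos: [0.544, -0.259, 0.0263]
contact_force: [-0.0, 0.1, -1.0]
```

```bash
python3 -m crank '[[30,[0,0,0.002],0],[30,[0,0,0.002],0]]'| egrep 'pos|contact'
python3 -m crank '[[30,[0,0,0.002],0],[30,[0,0,0.002],0]]'| egrep 'pos|contact'
```

```text
ee_pos: [0.5441, -0.259, 0.0261]
contact_force: [-2.4, 1.2, 4.7]
ee_pos: [0.5441, -0.259, 0.0261]
contact_force: [-5.3, 2.8, 11.6]
```

Contact with the floor. I'll relax, open partly and retreat.

```bash
python3 -m crank '[[30,[0,0,-0.003],0],[40,[0,0,-0.003],0],[50,[0,0,-0.003],0],[62,[0,0,-0.003],0],[62,[0,0,-0.003],0],[62,[0,0,-0.003],0],[62,[0,0,-0.003],0]]' | egrep 'pos|contact|gap'
python3 -m crank '[[62,[0,0,-0.05],0],[62,[0,0,-0.15],0],[62,[0,0,-0.3],0],[62,[0,0,-0.45],0],[62,[0,0,-0.55],0],[62,[0,0,-0.55],0],[62,[0,0,-0.55],0]]' | egrep 'pos|contact|gap|time'
python3 - <<'E'
from h import *
a=look("wrist",["tray","block_center"],[],"n.png"); b=look("side",["block_center","tin","screwdriver","sander"],[],"o.png"); look("scene",["block_center","tin"])
t=cv2.cvtColor(cv2.imread("pics/f_side.png"),cv2.COLOR_BGR2GRAY)[285:325,264:285]
print(cv2.minMaxLoc(cv2.matchTemplate(cv2.cvtColor(b["image"],cv2.COLOR_BGR2GRAY)[270:340,240:310],t,cv2.TM_CCOEFF_NORMED))[1::2])
cv2.imwrite("pics/p.png",np.hstack([a["image"][100:400,150:550],cv2.resize(b["image"][290:480,300:553],(400,300))]))
E
```

```text
ee_pos: [0.5441, -0.259, 0.0259]
contact_force: [0.1, -0.1, -0.3]
finger_gap: 0.698
time_s: 25.8
ee_pos: [0.5444, -0.2592, 0.1924]
contact_force: [0.5, -0.9, 0.3]
finger_gap: 0.714
wrist call block_center 0.95 [ 0.656 -0.071  0.02 ] [498.  25.]
wrist call block_center 0.71 [ 0.548 -0.265  0.034] [328. 225.]
side call block_center 0.85 [0.635 0.001 0.023] [337. 281.]
side call block_center 0.65 [ 0.651 -0.07   0.024] [369. 298.]
side call block_center 0.63 [ 0.544 -0.257  0.037] [411. 402.]
side call tin 0.87 [ 0.804  0.004 -0.001] [394. 251.]
side call sander 0.92 [0.478 0.415 0.001] [164. 221.]
scene call block_center 0.92 [ 0.545 -0.26   0.033] [171. 226.]
scene call block_center 0.86 [0.64  0.005 0.018] [288. 252.]
scene call tin 0.75 [ 0.804 -0.001 -0.001] [290. 317.]
(0.9791799187660217, (16, 10))
```

View pics/p.png

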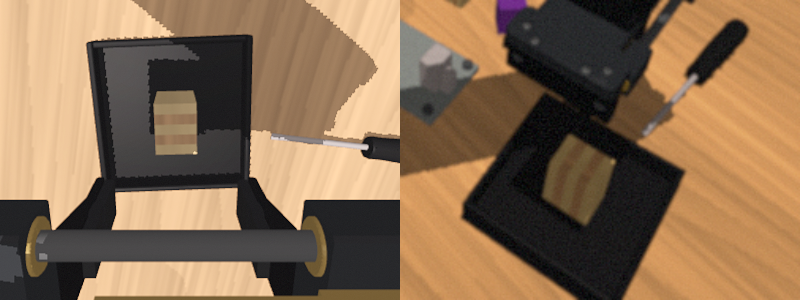

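The block stands upright in the middle of the tray, at (175,123) in the left half and (580,180) in the right. The gripper is clear, the jaw is still back and the bystanders have not moved.

```bash
python3 -c "
from cell import job; print(job.close_job())"
```

```text
the job is handed in; nothing more can be done
None
```

The job is handed in: the pawl was held off until the jaw stopped moving (about 29–30 mm back, judged from the images), and the block now stands upright and released near the tray's centre, with the tin, screwdriver and sanding block not touched.

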